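Fetch the jammed jar from under the ripening rack

TASK

The little jar is jammed under a sagging slat of the low cheese rack, out of hand's reach. Take the hand reacher by its grip and trigger, slide its open jaws in around the jar, squeeze the trigger until they hold it firmly but gently enough not to crack the glass, and draw the jar out along the table; then let go so that jar and reacher are left on the table, the jar upright, well clear of the rack's front (by about a jar's width) and free of the jaws. Touch the jar only with the reacher and leave the two small cheeses beside it under the rack where they are.

Things in the scene. Friction and masses are not known exactly. Their poses are not given: they have to be found in the camera images.
- jar: Small dark-red preserve jar, plain steel lid: 44 mm diameter, 50 mm tall (lid 42 mm across, top 12 mm), about 90 g; origin: centre of its underside. It stands under one of the rack's three sprung slats, which rests on its lid. Dragging it takes 6 to 12 N until it has left the slat. Each jaw must press on it with over about 9 N or it slips; over 26 N on a jaw cracks it.
- cheese_a: Small round cheese, 48 mm in diameter, 30 mm tall, 60 g; origin at the centre of its underside. It stands under another slat of the rack without touching it; must stay put.
- cheese_b: A second such small cheese, under the third slat; must stay put.
- rack_front (a point): Point on the table under the middle of the front edge of the low, fixed, slatted wooden rack; y points into its depth, x along the front edge, z up. Rack 325 mm wide, 250 deep, open at front and sides but for 25 mm square legs at the corners (x = +-150); three bays at x = -90, 0, +90. Jar and cheeses stand one to a bay, within 5 mm of its middle, centres 55 to 85 mm behind the front edge.
- reacher: Short hand reacher lying on the table, about 310 mm long, 0.28 kg; it slides on its flat sole and need not be lifted. Origin: on its underside below the middle of the grip; x along the shaft to the jaws, z up. As only the trigger side moves, a gripper closing evenly on both sides shifts the reacher to its -y by half of the trigger's travel unless the hand follows.
- trigger (a joint): Travel of the trigger towards the fixed grip, m: 0 released (jaws open), 0.023 fully in; it closes both jaws evenly. Spring-returned: 6 N at the start, 10 N at 16 mm. The jaws meet a 44 mm jar somewhere between 9 and 17 mm, by how the pads are set. Beyond, each jaw presses with about 0.8 times the squeeze in excess of the spring (a squeeze of 30 N gives about 16 N on each jaw).
- jaw_left: Jaw on the reacher's +y side; origin on its pivot, 178 mm ahead of the reacher's origin, y = +10, 22 mm up. Turns inwards 9 rad per metre of trigger travel. Its flat rubber pad, 46 mm long, 24 mm tall, centred 67 mm ahead of the pivot, sits on a stiff adjuster, 0 to 5 mm farther in, set anew each time and not measured. Jaws 10 to 34 mm above the table; head behind, 36 mm wide.
- jaw_right: The jaw on the reacher's -y side, the mirror image of the left (pivot at y = -10 mm). Its pad has its own setting.
- grasp_centre (a point): Point midway between the jaw pads: 245 mm ahead of the reacher's origin, 22 mm up; axes as the reacher's. The jar's axis should stand here when the jaws close (10 mm of leeway along the shaft). Open, the pads are 55 to 65 mm apart here, by their setting, and the jaws 92 mm wide outside at their tips, which lie 23 mm farther ahead.
- slats (a point): Point on the rack, 70 mm in from rack_front, 50 mm up; same axes. A slat 20 mm wide, sprung down with about 6.5 N, runs front to back over each bay, its underside 50 mm above the table over the jar, 47 mm elsewhere. Fixed slats between them, 18 mm wide, are 54 mm up; the front rail tops out at 90 mm; a rear shelf with cheeses, 140 to 250 mm in from the front, reaches 142 mm. Back stop 226 mm in.
- grip (a point): Middle of the reacher's grip, 26 mm above its underside; axes as the reacher's. Squeezed horizontally along y, from above: the fixed grip's upright outer face is at y = +30 mm (x -30 to 30, 2 to 46 mm above the table), the trigger's at y = -30 mm (x -24 to 24, 7 to 45 mm up): 60 mm across at rest. Ahead of it a yoke at x = 32 to 48, up to 34 mm high, then a 16 mm shaft.
There are look-alikes about, which are no part of the job. What is shaped like the jar but turquoise is not meant.

How it is judged:
On the way, in this order (a step that is already met when the one before it is completed fails the run):
1. the jar is held between both of the reacher's jaws while still under the rack (contact force between each of jaw_left, jaw_right and jar above 2 N and y of jar in the frame of rack_front above 0.03 m), for 0.2 s.
2. the jar has been drawn clear of the rack's front, still held between the jaws (contact force between each of jaw_left, jaw_right and jar above 1 N and y of jar in the frame of rack_front below -0.05 m), for 0.1 s.
At the end, for the whole second after the job is handed in: The jar stands upright (within 0.1 rad) and still on the table with its axis more than 50 mm in front of the rack's front edge; the reacher lies flat and still on the table, its trigger released (under 3 mm) and not touching the jar (y of jar in the frame of rack_front below -0.05 m and angle between each of jar, reacher's own z axis and vertical below 0.1 rad and height (world z) of jar between -0.008 and 0.008 m and linear speed of each of jar, reacher below 0.02 m/s and contact force between reacher and jar below 0.1 N and value of joint trigger below 0.003 m and height (world z) of reacher between -0.01 and 0.01 m).
It fails at once if a jaw presses on the jar with more than 26 N (the glass cracks) (contact force between any of jaw_left, jaw_right and jar above 26 N).
It fails at once if the robot's arm or fingers touch the jar (contact force between any of the arm, the fingers and jar above 0.5 N).
It fails at once if the jar is tipped over (angle between jar's own z axis and vertical above 0.5 rad).
It fails at once if a neighbouring small cheese is pushed away by more than 15 mm (distance of any of cheese_a, cheese_b from where it was at the start of the episode above 0.015 m).
It also fails if it takes over 51 s, if anything falls off the work surface, if the arm or the gripper's body presses on something with over 40 N, if the wrist force passes 120 N, or if a joint passes its speed limit or range.

ROBOT

A 7-joint arm with a two-finger parallel gripper is mounted at the origin on the work surface. World frame = base frame: x ahead of the robot, y to its left, z up, the work surface at z = 0. Lengths are in m, angles in rad, forces in N, time in s.
With the tool pointing down it reaches from about 0.425 to 0.825 m from the base axis. Payload 3.6 kg.
Tool frame: the origin (TCP) lies at the very end of the fingers, on their centre line; the grasp point (between the pads) lies 19 mm behind it; z points along the fingers, y is the line along which they close (so a half turn about z gives the same grasp; the last joint's range is limited). The gripper opens to 93 mm and grips with 3 to 60 N. Pads are 15 mm wide; open, the fingers measure 128 mm over their backs; the gripper's body (75 mm by 188 mm) begins 65 mm behind the grasp point.
Start: joints at [1.196, 0.615, -0.013, 1.423, 0.008, 1.103, -0.04], TCP at [0.222, -0.611, 0.219] pointing down, gripper open.
Joint ranges: [-3.12, 3.12], [-0.3, 2.06], [-1.34, 1.32], [0.26, 2.42], [-1.36, 4.5], [0.01, 1.98], [-2.84, 2.84]. Speed limits (rad/s): [2.79, 2.79, 3.14, 3.14, 3.14, 3.14, 3.14].

INTERFACE

Orientations are given as a unit quaternion [x, y, z, w].
In Python, from plant import sense, capture, camera_info, sign_off gives the robot as it stands.
- The arm moves only by the tool send_rows, never from a script. Its argument "commands" is a list of rows, each a list of 7 numbers: the opening, from 0 (shut) to 1 (fully open), then the shift along the world's x, y, z as a fraction of full scale, then the turn, a rotation vector about the world's x, y, z as a fraction of full scale. In form: [[grip, dx, dy, dz, wx, wy, wz], ...]. A call has 1 to 10 rows; each row is the pose to reach, as a shift and turn from the pose commanded when the call began, turning the shorter way round; what a row does not reach only later rows make up. Full scale, the value 1, is 100 mm for a shift and 360 degrees for a turn. A row lasts 1/12 s, in which the tool goes at most 41.7 mm and 7.16 degrees, less where a joint would pass 70% of its speed; a pose out of reach is approached as far as the arm can. A call with a number of a shift or a turn outside -1 to 1 is refused whole. A call with a gripper value outside its range is refused whole. The fingers move at their own pace and stop on an object; "grip_force" is the grip in N (left out, the last holds). Time passes only in rows, so rows that repeat a pose let the fingers close. It gives the time, the measured TCP pose, the force, the opening and the grip force at its end, in the units of the state.
- sense(): the state, without advancing time (a new reading comes with each control period).
- capture(name): name is "scene" or "top"; returns the picture (420x560x3 uint8, red, green, blue); there is no depth.
- camera_info(name): a dict with "fx", "fy", "cx", "cy" (pixels), "k1" (the pictures are not rectified: a ray, as slopes to the right and down, at radius r is drawn at 1 + k1 r^2 times it, then the intrinsics apply), "T" (4x4, takes a point from camera to world coordinates). Camera axes: x right, y down, z forward; pixel columns grow to the right and rows downward; lengths in m; the calibration is good to about 2 mm. A picture is of the moment at which its call begins. camera_info takes no time and is no camera call.
- sign_off(): hands the job in; it is judged then, once.
The state is a dict: "t": time; "q": joint angles; "qvel": joint speeds; "joint_torque": joint torques, N m; "tool_pos": TCP position; "tcp_rot": TCP orientation; "ft_force": force on the tool from outside, world axes, zero at the start; "torque": the same for the moment, N m; "opening": finger opening in m; "grasp_force": force on a finger pad.
Only numpy, scipy, OpenCV 4.12 (cv2) and the standard library are available. Lean on these libraries where they do the work, as an engineer would, in place of code of your own. Each camera call takes 0.05 s, during which the arm holds its last target. There are 200 camera calls.

## Working session

There is one attempt and no reset: what is moved stays moved. The work goes in short steps, Python scripts to look and compute and a tool call to move; the robot and the scene stay as the last step left them, time stands still between calls to the robot, and variables do not carry over. Pictures are saved under pics/ and viewed, at most 13 in all, crops included, and the job is handed in when it is done.

Besides the shell and the picture viewer there is one more tool, called after "Emit:" as name(argument=value, ...), one argument or row to a line, values as JSON. send_rows: Moves the arm, as the interface text tells. Shift numbers are shares of 100 mm and turn numbers shares of 360 degrees, none past 1 either way. Its arguments: {"type":"object","properties":{"commands":{"type":"array","items":{"type":"array","items":{"type":"number"}}},"grip_force":{"type":"number"}},"required":["commands"]}

```bash
ls; mkdir -p pics; cat > h.py <<'E'
import numpy as np, cv2
from plant import sense, capture, camera_info, sign_off
def ray(cam,u,v):
    c=camera_info(cam);K=np.array([[c['fx'],0,c['cx']],[0,c['fy'],c['cy']],[0,0,1]],float)
    p=cv2.undistortPoints(np.array([[[u,v]]],float),K,np.array([c['k1'],0,0,0,0.]))[0,0]
    T=np.array(c['T']);return T[:3,3],T[:3,:3]@np.array([p[0],p[1],1])
def onz(cam,u,v,z):
    o,d=ray(cam,u,v);return (o+d*(z-o[2])/d[2])[:2]
def proj(cam,P):
    c=camera_info(cam);T=np.linalg.inv(np.array(c['T']));q=T[:3,:3]@np.array(P)+T[:3,3]
    x,y=q[:2]/q[2];s=1+c['k1']*(x*x+y*y);return np.array([c['fx']*x*s+c['cx'],c['fy']*y*s+c['cy']])
def grab(cam,name):
    im=capture(cam)[:,:,::-1].copy();cv2.imwrite('pics/'+name+'.png',im);return im
E
python3 - <<'E'
from h import *
for c in('scene','top'):
    grab(c,c+'0');i=camera_info(c);print(c,{k:np.round(v,3) for k,v in i.items()})
print(sense())
E
```

```text
pics
scene {'fx': np.float64(431.947), 'fy': np.float64(431.947), 'cx': np.float64(276.181), 'cy': np.float64(211.778), 'k1': np.float64(-0.057), 'T': array([[-0.626,  0.482, -0.614,  1.17 ],
       [ 0.78 ,  0.38 , -0.497,  0.39 ],
       [-0.006, -0.789, -0.614,  0.626],
       [ 0.   ,  0.   ,  0.   ,  1.   ]])}
top {'fx': np.float64(541.107), 'fy': np.float64(541.107), 'cx': np.float64(281.817), 'cy': np.float64(207.85), 'k1': np.float64(0.0), 'T': array([[-8.00e-03, -9.88e-01,  1.55e-01,  4.26e-01],
       [-1.00e+00,  8.00e-03, -1.00e-03, -7.10e-02],
       [-1.00e-03, -1.55e-01, -9.88e-01,  1.14e+00],
       [ 0.00e+00,  0.00e+00,  0.00e+00,  1.00e+00]])}
{'t': 0.1, 'q': array([ 1.19648807,  0.61581777, -0.01259251,  1.42472223,  0.00806094,
        1.10340967, -0.04040062]), 'qvel': array([ 0.00056664, -0.00261694, -0.00073322, -0.00447122,  0.00013009,
       -0.00049228, -0.00041398]), 'joint_torque': array([ 1.72683369e-03, -4.60038114e+01,  2.10223007e-01, -1.66243279e+01,
       -6.11800910e-02,  1.69594435e-02,  1.17116469e-04]), 'tool_pos': array([ 0.22131147, -0.61040825,  0.21760559]), 'tcp_rot': array([ 9.84913713e-01,  1.73042324e-01, -2.03397173e-04, -1.13583026e-03]), 'ft_force': array([-0.49135116,  0.99495155,  0.66226888]), 'torque': array([ 0.00999323, -0.0333982 , -0.03943823]), 'grasp_force': 0.0, 'opening': 0.09312869878664043}
```

View pics/scene0.png

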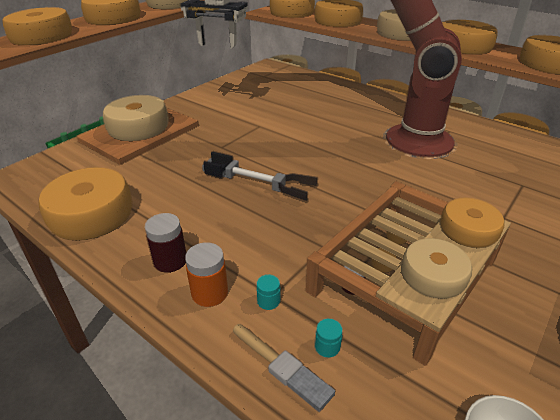

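View pics/top0.png

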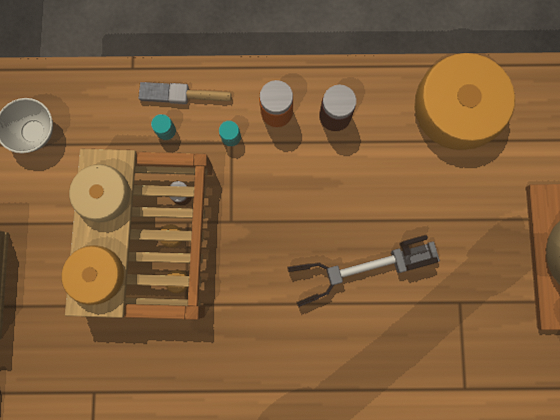

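The jar candidates are as follows:
- The grey lid in the top view at (179,191), under the upper bay of the rack.
- The turquoise jars at (163,127) and (230,132).
- The big jars at (277,100) and (339,105).

Only the grey lid under the slat fits. I'll confirm it in an enlarged crop.

```bash
python3 - <<'E'
from h import *
im=cv2.imread('pics/top0.png')
a=cv2.resize(im[145:325,125:220],None,fx=3.3,fy=3.3,interpolation=cv2.INTER_CUBIC)
b=cv2.resize(im[225:315,280:445],None,fx=2.9,fy=2.9,interpolation=cv2.INTER_CUBIC)
W=np.zeros((600,800,3),np.uint8);W[:a.shape[0],:a.shape[1]]=a;W[:b.shape[0],318:318+b.shape[1]]=b
s=cv2.imread('pics/scene0.png')[150:300,330:450];s=cv2.resize(s,None,fx=2.1,fy=2.1,interpolation=cv2.INTER_CUBIC)
W[275:275+s.shape[0],330:330+s.shape[1]]=s
cv2.imwrite('pics/crop1.png',W)
E
```

```text
(no output)
```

View pics/crop1.png

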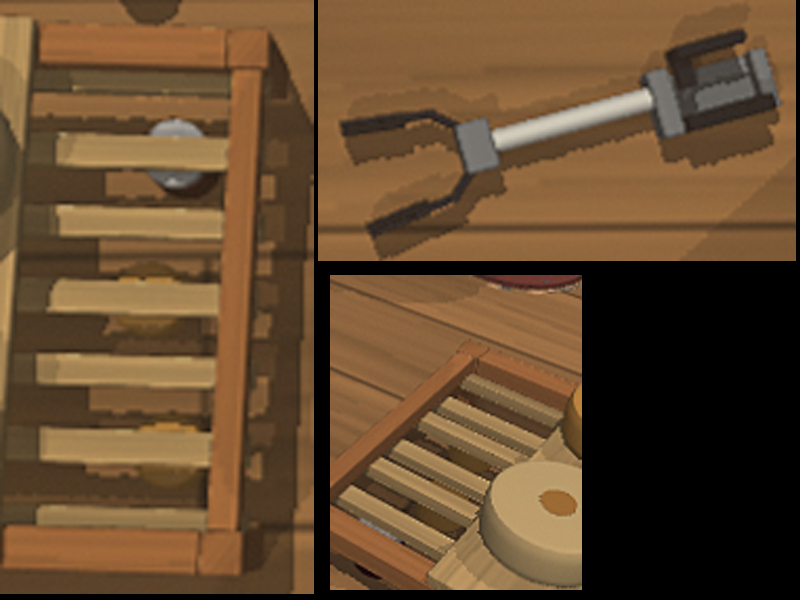

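```bash
python3 - <<'E'
from h import *
im=cv2.imread('pics/top0.png')
f=lambda x,y,z:onz('top',125+x/3.3,145+y/3.3,z)
g=lambda x,y,z:onz('top',280+(x-318)/2.9,225+y/2.9,z)
A=f(266,50,.09);B=f(242,555,.09);print('front',A,B,np.linalg.norm(A-B))
m=(A+B)/2;ex=(A-B)/np.linalg.norm(A-B);ey=np.array([-ex[1],ex[0]]);print(m,ex,ey)
J=f(175,154,.05);print('jar',J,'rackframe',(J-m)@ex,(J-m)@ey, 'yaw',np.arctan2(ey[1],ey[0]))
# shaft
hsv=cv2.cvtColor(im,cv2.COLOR_BGR2HSV);M=((hsv[...,1]<45)&(hsv[...,2]>130)).astype(np.uint8)
M[:225]=0;M[315:]=0;M[:,:330]=0;M[:,410:]=0
ys,xs=np.nonzero(M);P=np.array([onz('top',u,v,.022) for u,v in zip(xs,ys)]);c=P.mean(0)
w,V=np.linalg.eigh(np.cov(P.T));d=V[:,1];d=d*np.sign(d[1]);t=(P-c)@d
print('shaft',len(P),c,d,np.arctan2(d[1],d[0]),t.min(),t.max(),np.sqrt(w[0])*3.46)
n=np.array([-d[1],d[0]])
L=lambda p:((p-c)@d,(p-c)@n)
for nm,q in dict(tipR=(340,125,.034),tipL=(372,235,.034),yokeA=(643,78,.034),yokeB=(665,138,.034),headfrontT=(457,127,.03),headfrontB=(472,172,.03),trigTfar=(743,30,.045),trigTnear=(668,50,.045),gripBfar=(778,105,.046),gripBnear=(690,130,.046)).items(): print(nm,np.round(L(g(*q)),4))
E
```

```text
front [0.68849807 0.07953464] [0.38907748 0.08932813] 0.299580709357873
[0.53878777 0.08443138] [ 0.99946552 -0.03269064] [0.03269064 0.99946552]
jar [0.63266911 0.14088294] rackframe 0.09198572186160131 0.05949042676660474 yaw 1.5380998620313302
shaft 382 [ 0.4801909  -0.24628627] [-0.25535976  0.96684611] 1.8290161089813124 -0.0590013469566784 0.05777658328800123 0.013803313788527736
tipR [ 0.1598 -0.0375]
tipL [0.1585 0.0415]
yokeA [-0.0549 -0.0131]
yokeB [-0.0574  0.0312]
headfrontT [ 0.0806 -0.0147]
headfrontB [0.0791 0.0183]
trigTfar [-0.13   -0.0266]
trigTnear [-0.0751 -0.027 ]
gripBfar [-0.1373  0.0298]
gripBnear [-0.0731  0.0302]
```

The crop shows the small grey-lidded jar in the rack's upper bay at top-view pixel (178,192). The cheeses are in the other two bays. The reacher points toward the rack, with its trigger on the world +x side. I'll move above the grip next.

Emit:
send_rows(
  commands=[
    [1,1,0.9,0,0,0,0.08],
    [1,1,0.9,0,0,0,0.08],
    [1,1,0.9,0,0,0,0.08],
    [1,1,0.9,0,0,0,0.08],
    [1,1,0.9,0,0,0,0.08],
  ],
)

```text
t: 0.52
tool_pos: [0.3262, -0.5169, 0.2184]
tcp_rot: [0.909, 0.418, 0.002, -0.001]
ft_force: [0.4, -0.2, 0.5]
opening: 0.093
grasp_force: 0.0
```

Emit:
send_rows(
  commands=[
    [1,1,0.9,0,0,0,0.08],
    [1,1,0.9,0,0,0,0.08],
    [1,1,0.9,0,0,0,0.08],
    [1,1,0.9,0,0,0,0.08],
    [1,1,0.9,0,0,0,0.08],
  ],
)

```text
t: 0.93
tool_pos: [0.4239, -0.4286, 0.2183]
tcp_rot: [0.778, 0.628, 0.001, -0.0]
ft_force: [-0.4, -0.0, 0.3]
opening: 0.0928
grasp_force: 0.0
```

Emit:
send_rows(
  commands=[
    [1,0.85,0.82,-0.8,0,0,0.076],
    [1,0.85,0.82,-0.8,0,0,0.076],
    [1,0.85,0.82,-0.8,0,0,0.076],
    [1,0.85,0.82,-0.8,0,0,0.076],
    [1,0.85,0.82,-0.8,0,0,0.076],
    [1,0.85,0.82,-0.8,0,0,0.076],
  ],
)

```text
t: 1.43
tool_pos: [0.5043, -0.3519, 0.1376]
tcp_rot: [0.613, 0.79, -0.002, -0.001]
ft_force: [-0.6, -1.4, 0.9]
opening: 0.0927
grasp_force: 0.0
```

```bash
python3 - <<'E'
from h import *
a=grab('scene','s1')
s=sense();print(s['t'],s['tool_pos'],s['tcp_rot'],s['ft_force'])
cv2.imwrite('pics/s1c.png',cv2.resize(a[60:260,140:380],None,fx=3,fy=3,interpolation=cv2.INTER_CUBIC))
E
```

```text
1.4833 [ 0.50412028 -0.35320971  0.1385111 ] [ 6.13404367e-01  7.89766754e-01 -1.88563111e-03 -3.14333552e-05] [-0.47939663  0.63795928  0.94596187]
```

View pics/s1c.png

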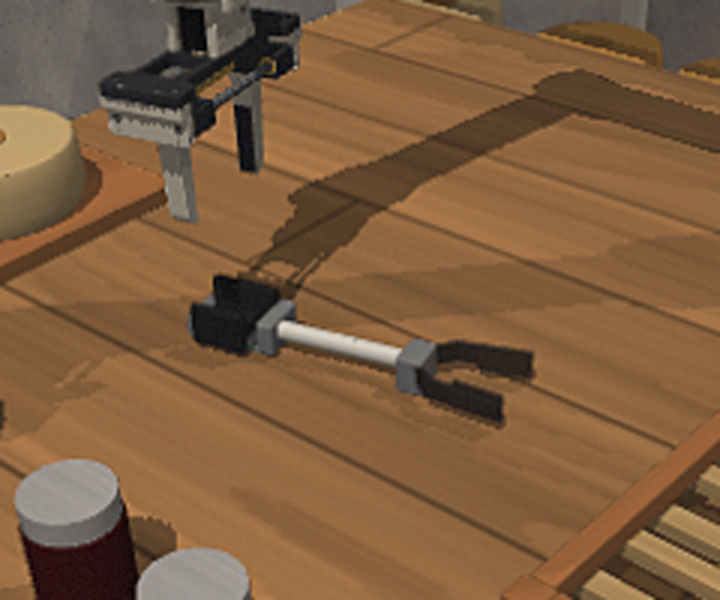

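The gripper is above and behind the grip. In the crop, the grip is at (235,315), the jaws' tips are at (533,355) and (503,405), and nothing is in the way. I'll check the reacher's pose quickly from this view.

```bash
python3 - <<'E'
from h import *
o=np.array([.506,-.349]);d=np.array([-.2554,.9668]);n=np.array([-d[1],d[0]])
for nm,q in dict(tipLtop=(533,350,.034),tipRtop=(503,398,.034),tipLbot=(533,377,.010),tipRbot=(503,423,.01),headR=(402,352,.034),headFrontR=(420,366,.034),headFrontL=(437,345,.034),trigTopFar=(195,303,.045),trigTopNear=(252,318,.045),gripTop=(217,276,.046),gripTopN=(280,290,.046)).items():
    p=onz('scene',140+q[0]/3,60+q[1]/3,q[2])-o;print(nm,np.round([p@d,p@n],4))
E
```

```text
tipLtop [0.2698 0.035 ]
tipRtop [ 0.2712 -0.0394]
tipLbot [0.2725 0.0312]
tipRbot [ 0.2723 -0.0397]
headR [ 0.1712 -0.011 ]
headFrontR [ 0.1932 -0.0241]
headFrontL [0.1937 0.0103]
trigTopFar [-0.0175 -0.0269]
trigTopNear [ 0.04   -0.0288]
gripTop [-0.0228  0.0193]
gripTopN [0.0406 0.0199]
```

Emit:
send_rows(
  commands=[
    [1,0.01,0.07,-0.4,0,0,0.001],
    [1,0.01,0.07,-0.8,0,0,0.001],
    [1,0.01,0.07,-0.8,0,0,0.001],
  ],
)

```text
t: 1.73
tool_pos: [0.5005, -0.3437, 0.0527]
tcp_rot: [0.61, 0.792, -0.003, -0.006]
ft_force: [-1.8, -0.9, -0.4]
opening: 0.093
grasp_force: 0.0
```

Emit:
send_rows(
  commands=[
    [1,0,0,-0.25,0,0,0],
    [1,0,0,-0.48,0,0,0],
    [1,0,0,-0.48,0,0,0],
    [0.7,0,0,-0.48,0,0,0],
    [0.66,0,0,-0.48,0,0,0],
    [0.64,0,0,-0.48,0,0,0],
    [0.6,0,0,-0.48,0,0,0],
    [0.6,0,0,-0.48,0,0,0],
  ],
  grip_force=4,
)

```text
t: 2.4
tool_pos: [0.5082, -0.3426, 0.0121]
tcp_rot: [0.607, 0.795, -0.0, 0.001]
ft_force: [0.1, -0.0, 0.2]
opening: 0.0645
grasp_force: 0.0
```

Emit:
send_rows(
  commands=[
    [0.6,0,0,0,0,0,0],
    [0.6,0,0,0,0,0,0],
    [0.6,0,0,0,0,0,0],
    [0.6,0,0,0,0,0,0],
  ],
)

```text
t: 2.73
tool_pos: [0.5079, -0.3424, 0.0116]
tcp_rot: [0.607, 0.795, -0.0, 0.001]
ft_force: [-1.4, -0.2, 5.4]
opening: 0.0598
grasp_force: 4.0
```

Emit:
send_rows(
  commands=[
    [0.62,0.1,0.0,-0.02,0,0,-0.005],
    [0.62,0.2,0.1,-0.02,0,0,-0.01],
    [0.62,0.3,0.2,-0.02,0,0,-0.015],
    [0.62,0.4,0.3,-0.02,0,0,-0.02],
    [0.62,0.5,0.4,-0.02,0,0,-0.025],
    [0.62,0.6,0.5,-0.02,0,0,-0.03],
    [0.62,0.7,0.55,-0.02,0,0,-0.036],
    [0.62,0.8,0.6,-0.02,0,0,-0.042],
    [0.62,0.9,0.65,-0.02,0,0,-0.048],
    [0.62,0.9,0.65,-0.02,0,0,-0.048],
  ],
  grip_force=8,
)

```text
t: 3.57
tool_pos: [0.5999, -0.2755, 0.009]
tcp_rot: [0.719, 0.695, 0.001, 0.001]
ft_force: [1.3, 0.6, -0.2]
opening: 0.0579
grasp_force: 5.7
```

```bash
python3 - <<'E'
from h import *
s=sense();print(s['t'],s['tool_pos'],s['tcp_rot'],s['ft_force'],s['opening'],s['grasp_force'])
a=grab('scene','s2');b=grab('top','t2')
W=np.zeros((600,800,3),np.uint8)
x=cv2.resize(a[60:260,200:400],None,fx=2,fy=2);W[:400,:400]=x
y=cv2.resize(b[150:340,200:430],None,fx=1.7,fy=1.7);W[:y.shape[0],402:402+y.shape[1]]=y
cv2.imwrite('pics/c2.png',W)
E
```

```text
3.5667 [ 0.59989013 -0.27553027  0.00903291] [0.71897225 0.69503732 0.00108255 0.00091993] [ 1.27614031  0.5567715  -0.18142588] 0.057901062998596195 5.68595252931118
```

View pics/c2.png

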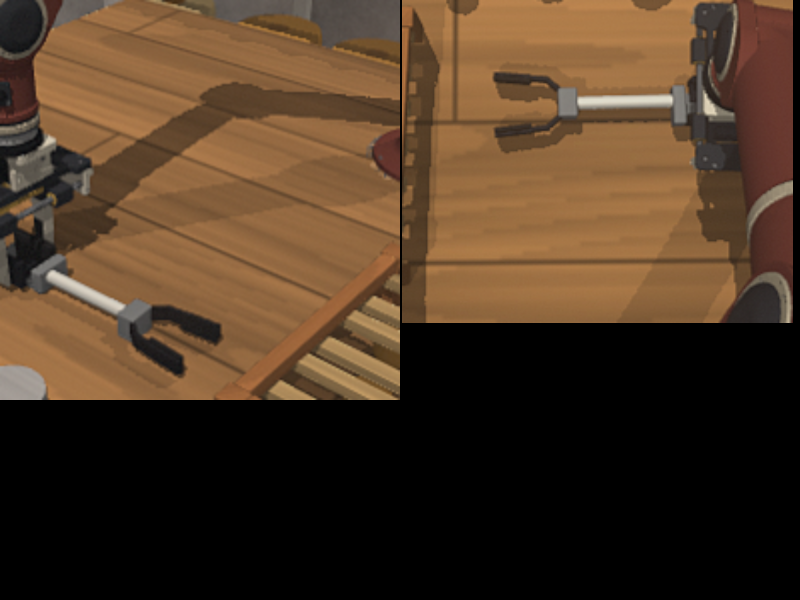

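The reacher followed the turn. In the top crop its shaft is horizontal at about (625,102) and the open jaw tips are at (494,76) and (494,132). Now I'll measure its axis in the rack frame.

```bash
cat >> h.py <<'E'
m=np.array([.53879,.08443]);ex=np.array([.99947,-.03269]);ey=np.array([.03269,.99947])
def rk(p): p=np.asarray(p)[:2]-m;return np.array([p@ex,p@ey])
def shaft(im,box):
    hsv=cv2.cvtColor(im,cv2.COLOR_BGR2HSV);M=((hsv[...,1]<45)&(hsv[...,2]>130)).astype(np.uint8)
    Z=np.zeros_like(M);x0,x1,y0,y1=box;Z[y0:y1,x0:x1]=M[y0:y1,x0:x1]
    n,l,st,ce=cv2.connectedComponentsWithStats(Z);k=1+np.argmax(st[1:,4]);ys,xs=np.nonzero(l==k)
    P=np.array([onz('top',u,v,.022) for u,v in zip(xs,ys)]);c=P.mean(0);w,V=np.linalg.eigh(np.cov(P.T));d=V[:,1]*np.sign(V[1,1])
    return c,d,len(P),((P-c)@d).min(),((P-c)@d).max()
E
python3 - <<'E'
from h import *
b=cv2.imread('pics/t2.png')
c,d,n,t0,t1=shaft(b,(295,360,195,225));print(n,c,d,t0,t1,'yawerr deg',np.degrees(np.arctan2(d@ex,d@ey)))
s=sense();r=rk(s['tool_pos']);cr=rk(c)
print('tool rack',r,'shaft c rack',cr,'axis dev at tool',(r-cr)@np.array([d@ey,-d@ex]), 'along',(cr-r)@np.array([d@ex,d@ey]))
for u,v in((494,73),(494,76),(494,132),(494,136)):print(rk(onz('top',200+(u-402)/1.7,150+v/1.7,.034)))
hs=b.astype(int).max(2)
print(hs[188:235,262]);print(hs[188:235,275])
E
```

```text
390 [ 0.59801595 -0.17459606] [-0.01153653  0.99993345] -0.05848934481579761 0.0588651560246276 yawerr deg -2.534333712531412
tool rack [ 0.07215448 -0.35817724] shaft c rack [ 0.06766213 -0.25695268] axis dev at tool 1.2004251816485553e-05 along 0.10132464557128408
[ 0.09606217 -0.09557334]
[ 0.09233662 -0.09569393]
[ 0.02349055 -0.09792242]
[ 0.01862311 -0.09807998]
[134 136 141 152 122  75  54  59  62  52  44  95 110 105 105 104 105 104
 103  98 152 170 163 162 160 159 158 157 158 143 140 134 114  92 101 114
  79  55  55  59  62  50  86  98  96  96  96]
[138 133 139 146 152 130  81  58  54  49  52 105 111 104 106 103 106 105
 104 104 103  95 148 167 163 161 158 159 144 136 141 134 113  94  79  57
  54  54  65  54  58  90  99  96  96  97  97]
```

Emit:
send_rows(
  commands=[
    [0.645,0.04,0.1,0,0,0,-0.001],
    [0.645,0.08,0.2,0,0,0,-0.002],
    [0.645,0.12,0.3,0,0,0,-0.004],
    [0.645,0.16,0.4,0,0,0,-0.006],
    [0.645,0.21,0.5,0,0,0,-0.007],
    [0.645,0.21,0.57,0,0,0,-0.007],
    [0.645,0.21,0.57,0,0,0,-0.007],
  ],
  grip_force=5,
)

```text
t: 4.25
tool_pos: [0.62, -0.2154, 0.0088]
tcp_rot: [0.733, 0.68, 0.002, -0.001]
ft_force: [1.3, 3.1, 2.8]
opening: 0.0603
grasp_force: 5.0
```

```bash
python3 - <<'E'
from h import *
s=sense();b=grab('top','t3')
c,d,n,t0,t1=shaft(b,(265,335,170,220));print(n,c,d,t0,t1,'yawerr deg',np.degrees(np.arctan2(d@ex,d@ey)))
r=rk(s['tool_pos']);cr=rk(c)
print('tool rack',r,'shaft c rack',cr,(cr-r)@np.array([d@ex,d@ey]))
y=cv2.resize(b[150:260,140:300],None,fx=5,fy=5,interpolation=cv2.INTER_CUBIC)
cv2.imwrite('pics/c3.png',y)
E
```

```text
456 [ 0.62153499 -0.12357101] [0.05352368 0.99856658] -0.05829637739197396 0.06851727390444969 yawerr deg 1.1948227546582986
tool rack [ 0.09093395 -0.29706305] shaft c rack [ 0.08950069 -0.20518584] 0.09182775464267602
```

View pics/c3.png

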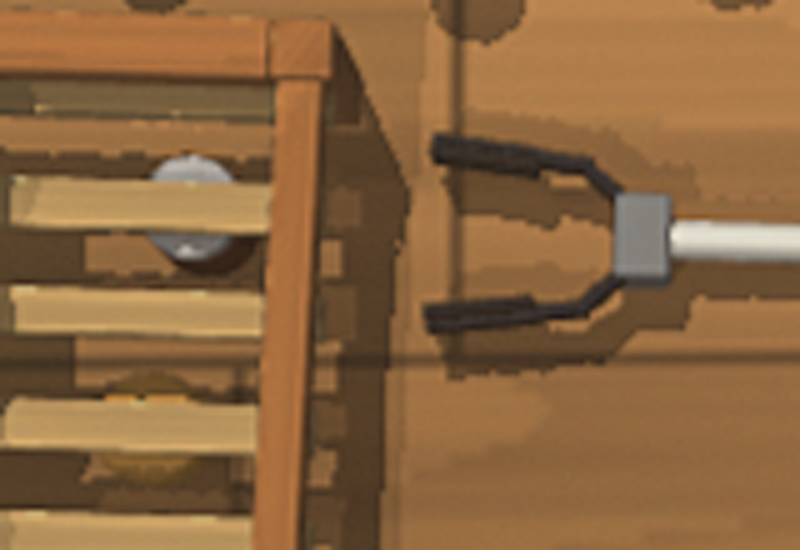

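The crop shows the jar lid centred at (191,208). The jaw tips are at (433,150) and (428,318), just in front of the rack, and the head is at (642,237).

```bash
python3 - <<'E'
from h import *
f=lambda x,y,z:np.round(1000*rk(onz('top',140+x/5,150+y/5,z)),1)
for nm,q in dict(jar=(191,208,.05),lidtop=(191,154,.05),lidbot=(191,262,.05),tipRo=(433,133,.034),tipRi=(433,165,.034),padRi=(500,174,.034),padLi=(500,298,.034),tipLi=(425,305,.034),tipLo=(430,334,.034),headF=(616,237,.034),headR=(670,238,.034),shaft0=(680,240,.03),shaft1=(795,243,.03),legtop=(330,20,.09),legb=(330,80,.09),rail=(322,84,.09),raillow=(302,545,.09)).items(): print(nm,f(*q))
E
```

```text
jar [92.1 59.2]
lidtop [114.7  60.4]
lidbot [69.7 57.9]
tipRo [129.4 -37. ]
tipRi [115.7 -37.5]
padRi [112.6 -65.6]
padLi [ 60.3 -67.5]
tipLi [ 56.7 -36.6]
tipLo [ 44.6 -39.2]
headF [  87.1 -114.7]
headR [  87.2 -137.2]
shaft0 [  87.2 -141.3]
shaft1 [  87.1 -189.2]
legtop [162.4  -0.2]
legb [137.9  -1.3]
rail [136.2   1.8]
raillow [-46.8   1. ]
```

Emit:
send_rows(
  commands=[
    [0.645,0.045,0.0,0,0,0,0],
    [0.645,0.045,0.05,0,0,0,0],
    [0.645,0.05,0.15,0,0,0,0],
    [0.645,0.05,0.25,0,0,0,0],
    [0.645,0.055,0.35,0,0,0,0],
    [0.645,0.06,0.45,0,0,0,0],
    [0.645,0.06,0.55,0,0,0,0],
    [0.645,0.065,0.65,0,0,0,0],
    [0.645,0.065,0.65,0,0,0,0],
  ],
)

```text
t: 5.05
tool_pos: [0.6251, -0.1495, 0.0083]
tcp_rot: [0.733, 0.68, 0.001, -0.002]
ft_force: [-1.3, 2.4, 1.3]
opening: 0.0606
grasp_force: 4.9
```

```bash
python3 - <<'E'
from h import *
s=sense();b=grab('top','t4');print(rk(s['tool_pos']),s['ft_force'])
y=cv2.resize(b[150:260,140:300],None,fx=5,fy=5,interpolation=cv2.INTER_CUBIC)
cv2.imwrite('pics/c4.png',y)
E
```

```text
[ 0.09394716 -0.23095186] [-1.30183749  2.39680869  1.27055116]
```

View pics/c4.png

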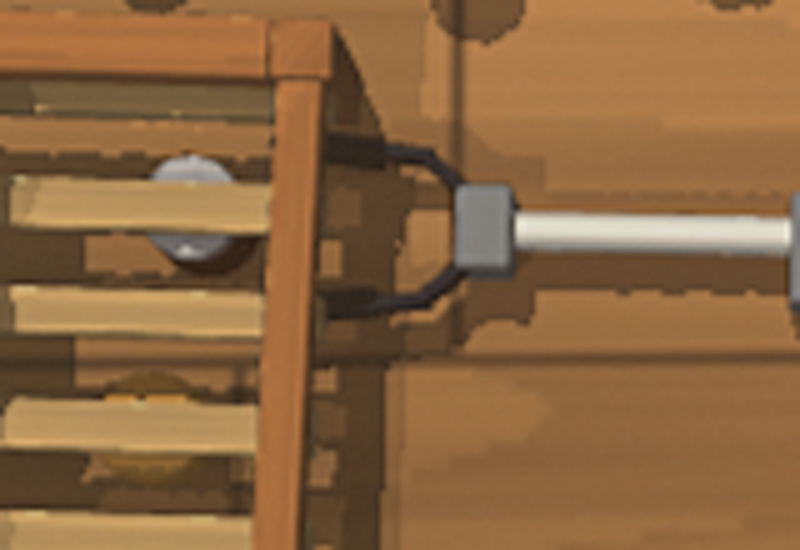

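The jaws are now under the front rail. The head is at (485,230), the shaft end is at (780,233), and the jar hasn't moved.

```bash
python3 - <<'E'
from h import *
f=lambda x,y,z:np.round(1000*rk(onz('top',140+x/5,150+y/5,z)),1)
for nm,q in dict(jar=(191,208,.05),headF=(457,230,.034),headR=(512,230,.034),shaft0=(525,231,.03),shaft1=(780,233.5,.03),jawRo=(335,137,.034),jawRi=(335,161,.034),jawLi=(335,294,.034),jawLo=(335,319,.034)).items(): print(nm,f(*q))
E
```

```text
jar [92.1 59.2]
headF [ 88.5 -48.6]
headR [ 89.  -71.5]
shaft0 [ 89.4 -76.6]
shaft1 [  91.  -182.8]
jawRo [126.7   3.9]
jawRi [116.4   3.4]
jawLi [60.4  0.8]
jawLo [49.9  0.3]
```

Emit:
send_rows(
  commands=[
    [0.645,0.005,0.0,0,0,0,-0.002],
    [0.645,0.01,0.0,0,0,0,-0.003],
    [0.645,0.01,0.05,0,0,0,-0.003],
    [0.645,0.01,0.1,0,0,0,-0.003],
    [0.645,0.01,0.1,0,0,0,-0.003],
  ],
)

```text
t: 5.52
tool_pos: [0.6261, -0.1442, 0.0085]
tcp_rot: [0.741, 0.672, 0.0, -0.0]
ft_force: [0.4, 0.4, -1.5]
opening: 0.0608
grasp_force: 4.9
```

```bash
python3 - <<'E'
from h import *
b=grab('top','t5');s=sense();print(rk(s['tool_pos']),s['ft_force'])
# head grey: rows profile; shaft rows by column
hsv=cv2.cvtColor(b,cv2.COLOR_BGR2HSV)
M=(hsv[...,1]<60)&(hsv[...,2]>90)
for u in range(222,300,6):
    r=[v for v in range(180,212) if M[v,u]]
    if r: print(u,r[0],r[-1],np.round(1000*rk(onz('top',u,(r[0]+r[-1])/2,.03)),1))
E
```

```text
[ 0.09472867 -0.22567309] [ 0.08919007 -0.196203   -1.72592452]
228 196 200 [ 84.8 -41.3]
234 185 200 [ 96.7 -53.4]
240 190 197 [ 94.9 -65.9]
246 191 197 [ 94.1 -78.5]
252 191 197 [ 94.4 -91. ]
258 191 198 [  93.7 -103.5]
264 191 198 [  94.  -116.1]
270 192 198 [  93.2 -128.6]
276 192 198 [  93.5 -141.1]
282 192 199 [  92.8 -153.6]
288 192 199 [  93.1 -166.1]
294 193 199 [  92.3 -178.7]
```

Emit:
send_rows(
  commands=[
    [0.645,0.0,0.0,0,0,0,0.002],
    [0.645,0.0,0.0,0,0,0,0.002],
    [0.645,0.0,0.0,0,0,0,0.002],
  ],
)

```text
t: 5.82
tool_pos: [0.626, -0.1449, 0.0085]
tcp_rot: [0.737, 0.676, 0.0, -0.0]
ft_force: [1.1, 1.2, -1.4]
opening: 0.0605
grasp_force: 4.9
```

```bash
cat >> h.py <<'E'
def axis(name):
    b=grab('top',name);hsv=cv2.cvtColor(b,cv2.COLOR_BGR2HSV);s=sense();r=rk(s['tool_pos']);y0=r[1]+.238
    P=[]
    for yr in np.arange(r[1]+.055,r[1]+.145,.004):
        u,v=proj('top',[*(m+r[0]*ex+yr*ey),.022]);u=int(round(u));v=int(round(v))
        col=[w for w in range(v-9,v+10) if hsv[w,u,1]<60 and hsv[w,u,2]>90]
        if 5<=len(col)<=9: P.append(rk(onz('top',u,np.mean(col),.028)))
    P=np.array(P);k=np.polyfit(P[:,1],P[:,0],1)
    print('tool',r,'n',len(P),'slope deg',np.degrees(k[0]),'axis x at grasp y',y0,np.polyval(k,y0),'at jar',np.polyval(k,.0595),'ft',s['ft_force'],s['tcp_rot'][:2],s['opening'],s['grasp_force'],s['t'])
E
python3 -c "
from h import *
axis('t6')"
```

```text
tool [ 0.09468601 -0.2263994 ] n 23 slope deg 1.2245363081556853 axis x at grasp y 0.01160059865414656 0.09669499569702981 at jar 0.09771871082204224 ft [ 1.06601404  0.75048472 -1.88612982] [0.73681655 0.67609269] 0.06077711176014808 4.930914491415024 5.8667
```

Emit:
send_rows(
  commands=[
    [0.62,-0.01,0.0,0,0,0,0.0],
    [0.62,-0.01,0.0,0,0,0,0.001],
    [0.62,-0.02,0.0,0,0,0,0.003],
    [0.62,-0.02,0.0,0,0,0,0.003],
    [0.62,-0.02,0.0,0,0,0,0.003],
  ],
  grip_force=8,
)

```text
t: 6.28
tool_pos: [0.6238, -0.1454, 0.0086]
tcp_rot: [0.73, 0.683, -0.0, 0.0]
ft_force: [1.2, -0.2, -1.5]
opening: 0.058
grasp_force: 6.5
```

```bash
python3 -c "
from h import *
axis('t7')"
```

```text
tool [ 0.09252799 -0.2270022 ] n 23 slope deg -0.07156307276238899 axis x at grasp y 0.010997803940466094 0.09070065031765308 at jar 0.09064007052948644 ft [-0.96435344 -0.46562275 -1.23436138] [0.73035074 0.68307226] 0.057992506119457644 6.534039750695229 6.3333
```

Emit:
send_rows(
  commands=[
    [0.64,0.01,0.0,0,0,0,0],
    [0.64,0.012,0.06,0,0,0,0],
    [0.64,0.014,0.12,0,0,0,0],
    [0.64,0.016,0.18,0,0,0,0],
    [0.64,0.018,0.24,0,0,0,0],
    [0.64,0.02,0.3,0,0,0,0],
    [0.64,0.022,0.36,0,0,0,0],
    [0.64,0.024,0.42,0,0,0,0],
    [0.64,0.026,0.48,0,0,0,0],
    [0.64,0.026,0.48,0,0,0,0],
  ],
)

```text
t: 7.17
tool_pos: [0.6269, -0.0942, 0.0087]
tcp_rot: [0.729, 0.684, 0.001, -0.001]
ft_force: [0.9, 1.6, -1.7]
opening: 0.0598
grasp_force: 6.1
```

```bash
python3 - <<'E'
from h import *
axis('t8')
a=cv2.imread('pics/t3.png');b=cv2.imread('pics/t8.png')
W=np.hstack([cv2.resize(x[160:240,150:230],None,fx=5,fy=5,interpolation=cv2.INTER_CUBIC) for x in(a,b)])
cv2.imwrite('pics/c8.png',W)
E
```

```text
tool [ 0.09381533 -0.17647636] n 23 slope deg 0.14628091889741693 axis x at grasp y 0.0615236419956367 0.0914412229002897 at jar 0.09143605637296157 ft [-0.57317582  0.60682921 -2.61899051] [0.72966869 0.6838004 ] 0.059777215912683174 6.159785762429237 7.2167
```

View pics/c8.png

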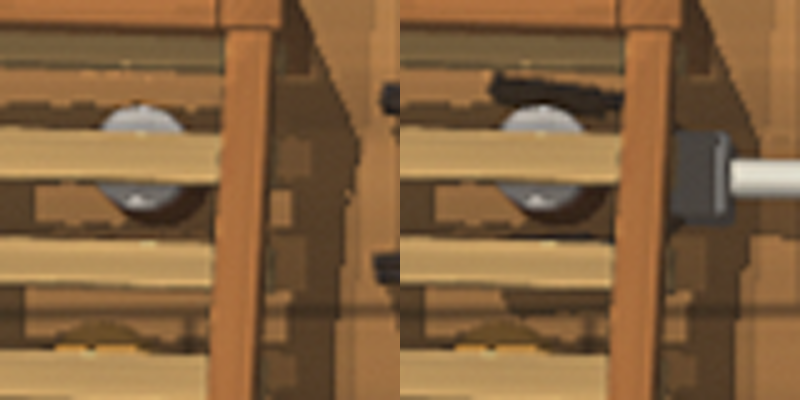

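The jar hasn't moved, and the right jaw at crop (560,93) lies alongside it. I'll squeeze in stages, with the hand following toward −x.

Emit:
send_rows(
  commands=[
    [0.63,-0.007,0,0,0,0,0],
    [0.62,-0.012,0,0,0,0,0],
    [0.61,-0.016,0,0,0,0,0],
    [0.6,-0.02,0,0,0,0,0],
    [0.59,-0.025,0,0,0,0,0],
    [0.58,-0.03,0,0,0,0,0],
    [0.57,-0.035,0,0,0,0,0],
    [0.56,-0.04,0,0,0,0,0],
    [0.56,-0.04,0,0,0,0,0],
  ],
  grip_force=22,
)

```text
t: 7.97
tool_pos: [0.6228, -0.0973, 0.0087]
tcp_rot: [0.731, 0.683, 0.0, 0.0]
ft_force: [0.1, 0.6, -1.4]
opening: 0.0528
grasp_force: 8.3
```

```bash
python3 - <<'E'
from h import *
axis('t9')
E
```

```text
tool [ 0.08994464 -0.1788755 ] n 23 slope deg -0.006318813054408893 axis x at grasp y 0.05912450019989518 0.09094031465323354 at jar 0.09094027324157881 ft [ 0.35893751  0.34572775 -1.6264725 ] [0.73057986 0.68282722] 0.05258596614125273 8.312030732631683 8.0167
```

Emit:
send_rows(
  commands=[
    [0.55,-0.005,0,0,0,0,0],
    [0.54,-0.01,0,0,0,0,0],
    [0.53,-0.014,0,0,0,0,0],
    [0.52,-0.019,0,0,0,0,0],
    [0.52,-0.019,0,0,0,0,0],
  ],
)

```text
t: 8.43
tool_pos: [0.6206, -0.0975, 0.0087]
tcp_rot: [0.731, 0.683, -0.0, 0.0]
ft_force: [0.4, -1.0, -2.0]
opening: 0.0489
grasp_force: 9.3
```

Emit:
send_rows(
  commands=[
    [0.51,-0.005,0,0,0,0,0],
    [0.5,-0.01,0,0,0,0,0],
    [0.5,-0.01,0,0,0,0,0],
  ],
)

```text
t: 8.68
tool_pos: [0.6199, -0.0975, 0.0087]
tcp_rot: [0.73, 0.683, 0.0, 0.0]
ft_force: [1.7, -1.6, -1.7]
opening: 0.0476
grasp_force: 20.3
```

Emit:
send_rows(
  commands=[
    [0.49,-0.005,0,0,0,0,0],
    [0.48,-0.01,0,0,0,0,0],
    [0.48,-0.01,0,0,0,0,0],
  ],
)

```text
t: 8.93
tool_pos: [0.6191, -0.0974, 0.0088]
tcp_rot: [0.731, 0.683, 0.0, 0.0]
ft_force: [2.0, -0.0, -1.6]
opening: 0.0474
grasp_force: 21.7
```

Emit:
send_rows(
  commands=[
    [0.46,0.005,0,0,0,0,0],
    [0.46,0.01,0,0,0,0,0],
    [0.45,0.01,0,0,0,0,0],
  ],
  grip_force=27,
)

```text
t: 9.18
tool_pos: [0.6194, -0.0974, 0.0086]
tcp_rot: [0.73, 0.683, -0.0, -0.0]
ft_force: [0.9, -1.6, -1.5]
opening: 0.0466
grasp_force: 26.7
```

Emit:
send_rows(
  commands=[
    [0.44,0,0,0,0,0,0],
    [0.44,0,0,0,0,0,0],
    [0.44,0,0,0,0,0,0],
    [0.44,0,0,0,0,0,0],
  ],
  grip_force=31,
)

```text
t: 9.52
tool_pos: [0.6194, -0.0974, 0.0086]
tcp_rot: [0.73, 0.683, -0.0, -0.0]
ft_force: [-0.1, -3.3, -1.2]
opening: 0.0462
grasp_force: 30.7
```

Emit:
send_rows(
  commands=[
    [0.44,0,-0.02,0,0,0,0],
    [0.44,0,-0.05,0,0,0,0],
    [0.44,-0.003,-0.1,0,0,0,0],
    [0.44,-0.005,-0.15,0,0,0,0],
    [0.44,-0.007,-0.2,0,0,0,0],
    [0.44,-0.008,-0.25,0,0,0,0],
    [0.44,-0.01,-0.3,0,0,0,0],
    [0.44,-0.01,-0.3,0,0,0,0],
  ],
)

```text
t: 10.18
tool_pos: [0.6188, -0.1221, 0.0083]
tcp_rot: [0.729, 0.685, 0.002, -0.003]
ft_force: [-0.1, 4.5, -2.1]
opening: 0.0465
grasp_force: 30.9
```

```bash
python3 - <<'E'
from h import *
axis('t10')
b=cv2.imread('pics/t10.png')
cv2.imwrite('pics/c10.png',cv2.resize(b[150:250,140:290],None,fx=5,fy=5,interpolation=cv2.INTER_CUBIC))
E
```

```text
tool [ 0.08668156 -0.2037463 ] n 23 slope deg 0.43834714617453663 axis x at grasp y 0.03425370242720166 0.09270942705970814 at jar 0.09290257640834354 ft [-0.4792573   5.41078021 -1.77271259] [0.72863291 0.68489762] 0.04627953174629516 30.908496379852295 10.2333
```

View pics/c10.png

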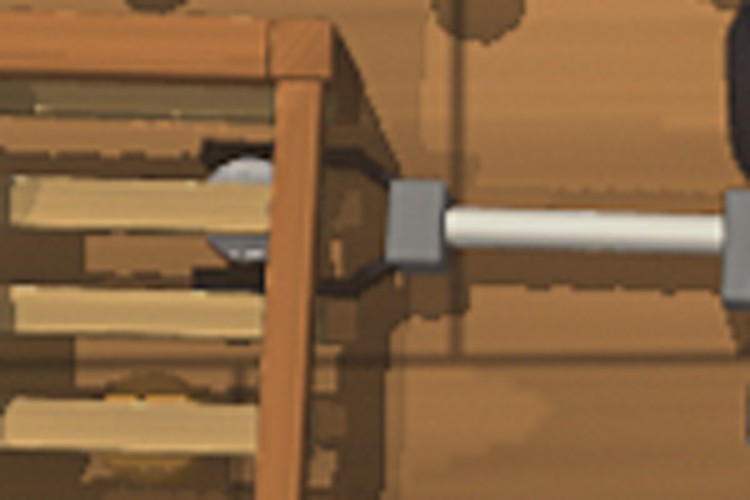

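The jar, at crop (245,208), is moving with the jaws. I'll keep pulling.

Emit:
send_rows(
  commands=[
    [0.44,0,-0.03,0,0,0,0],
    [0.44,-0.003,-0.08,0,0,0,0],
    [0.44,-0.005,-0.14,0,0,0,0],
    [0.44,-0.007,-0.2,0,0,0,0],
    [0.44,-0.009,-0.26,0,0,0,0],
    [0.44,-0.011,-0.32,0,0,0,0],
    [0.44,-0.013,-0.38,0,0,0,0],
    [0.44,-0.015,-0.44,0,0,0,0],
    [0.44,-0.017,-0.5,0,0,0,0],
    [0.44,-0.017,-0.5,0,0,0,0],
  ],
)

```text
t: 11.07
tool_pos: [0.6173, -0.1721, 0.0083]
tcp_rot: [0.729, 0.685, 0.002, -0.003]
ft_force: [0.7, 5.1, -1.9]
opening: 0.0465
grasp_force: 30.9
```

Emit:
send_rows(
  commands=[
    [0.44,0,-0.03,0,0,0,0],
    [0.44,-0.003,-0.08,0,0,0,0],
    [0.44,-0.005,-0.15,0,0,0,0],
    [0.44,-0.007,-0.22,0,0,0,0],
    [0.44,-0.01,-0.3,0,0,0,0],
    [0.44,-0.013,-0.38,0,0,0,0],
    [0.44,-0.015,-0.46,0,0,0,0],
    [0.44,-0.018,-0.54,0,0,0,0],
    [0.44,-0.02,-0.6,0,0,0,0],
    [0.44,-0.02,-0.6,0,0,0,0],
  ],
)

```text
t: 11.9
tool_pos: [0.6144, -0.2405, 0.0087]
tcp_rot: [0.731, 0.682, -0.001, 0.001]
ft_force: [-1.0, -2.0, -0.1]
opening: 0.0463
grasp_force: 30.9
```

```bash
python3 - <<'E'
from h import *
axis('t11')
b=cv2.imread('pics/t11.png')
cv2.imwrite('pics/c11.png',cv2.resize(b[150:250,180:330],None,fx=5,fy=5,interpolation=cv2.INTER_CUBIC))
E
```

```text
tool [ 0.08626352 -0.3218926 ] n 23 slope deg 1.1491818636227034 axis x at grasp y -0.08389259899960455 0.0953406075784419 at jar 0.09821663397250542 ft [-1.33418676 -2.61085994 -1.13538881] [0.73110349 0.68226507] 0.046326010976759466 30.912768244743347 11.95
```

View pics/c11.png

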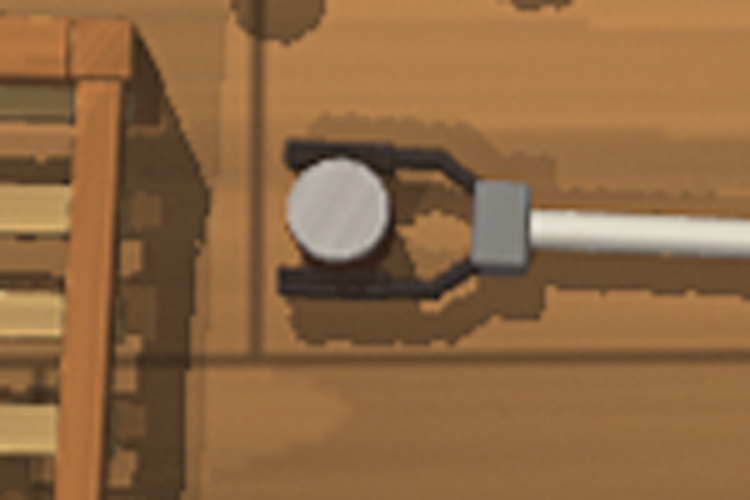

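The jar, at crop (338,210), stands clear of the rack, upright and held between the jaws. I'll ease the trigger open, with the hand following back.

Emit:
send_rows(
  commands=[
    [0.5,0,0,0,0,0,0],
    [0.51,0.005,0,0,0,0,0],
    [0.53,0.012,0,0,0,0,0],
    [0.55,0.02,0,0,0,0,0],
    [0.57,0.03,0,0,0,0,0],
    [0.59,0.04,0,0,0,0,0],
    [0.61,0.05,0,0,0,0,0],
    [0.63,0.06,0,0,0,0,0],
    [0.64,0.065,0,0,0,0,0],
    [0.64,0.065,0,0,0,0,0],
  ],
)

```text
t: 12.78
tool_pos: [0.6215, -0.2366, 0.0085]
tcp_rot: [0.73, 0.683, 0.0, -0.0]
ft_force: [-0.2, -0.6, -0.9]
opening: 0.0593
grasp_force: 6.3
```

```bash
cat >> h.py <<'E'
def jar(name):
    b=cv2.imread('pics/%s.png'%name);hsv=cv2.cvtColor(b,cv2.COLOR_BGR2HSV)
    M=((hsv[...,1]<60)&(hsv[...,2]>110)).astype(np.uint8);n,l,st,ce=cv2.connectedComponentsWithStats(M)
    for i in range(1,n):
        if 150<st[i,4]<900 and 230<ce[i,0]<270 and 170<ce[i,1]<230: print('lid',ce[i],st[i],rk(onz('top',*ce[i],.05)))
E
python3 - <<'E'
from h import *
axis('t12');jar('t11');jar('t12')
E
```

```text
tool [ 0.09317627 -0.31816406] n 23 slope deg 0.9537002405712591 axis x at grasp y -0.08016405512354274 0.09482753315058814 at jar 0.09715227057631891 ft [-0.41332645  0.02456636 -1.43614474] [0.73021756 0.68321462] 0.05950964484948177 6.278482675552368 12.8333
lid [247.2191358  191.41049383] [238 182  20  20 324] [ 0.09595829 -0.08225285]
lid [245.77538462 191.32615385] [236 182  21  20 325] [ 0.09606222 -0.0792886 ]
```

Emit:
send_rows(
  commands=[
    [0.64,-0.003,-0.05,0,0,0,0],
    [0.64,-0.007,-0.13,0,0,0,0],
    [0.64,-0.011,-0.22,0,0,0,0],
    [0.64,-0.015,-0.31,0,0,0,0],
    [0.64,-0.02,-0.4,0,0,0,0],
    [0.64,-0.025,-0.5,0,0,0,0],
    [0.64,-0.03,-0.6,0,0,0,0],
    [0.64,-0.035,-0.7,0,0,0,0],
    [0.64,-0.04,-0.8,0,0,0,0],
    [0.64,-0.04,-0.8,0,0,0,0],
  ],
)

```text
t: 13.67
tool_pos: [0.6165, -0.3217, 0.0086]
tcp_rot: [0.732, 0.682, -0.001, 0.001]
ft_force: [-0.2, -1.9, -1.2]
opening: 0.0597
grasp_force: 6.1
```

Emit:
send_rows(
  commands=[
    [0.68,0,0,0,0,0,0],
    [0.75,0,0,0,0,0,0],
    [0.85,0,0,0,0,0,0],
    [0.95,0,0,0,0,0,0],
    [0.95,0,0,0,0,0,0],
    [0.95,0,0,0.2,0,0,0],
    [0.95,0,0,0.5,0,0,0],
    [0.95,0,0,0.8,0,0,0],
    [0.95,0,0,0.8,0,0,0],
    [0.95,0,0,0.8,0,0,0],
  ],
)

```text
t: 14.5
tool_pos: [0.6192, -0.3172, 0.0913]
tcp_rot: [0.73, 0.683, 0.001, 0.002]
ft_force: [-1.1, -0.2, -0.5]
opening: 0.0882
grasp_force: 0.0
```

```bash
python3 - <<'E'
from h import *
b=grab('top','t13');jar('t13');a=grab('scene','s13');s=sense();print(s['t'],s['tool_pos'],s['opening'])
W=np.zeros((560,800,3),np.uint8);W[:280,:]=cv2.resize(b[150:290,100:500],None,fx=2,fy=2);W[280:,:560]=cv2.resize(a[100:380,0:560],None,fx=1,fy=1)
cv2.imwrite('pics/c13.png',W)
E
```

```text
lid [245.696875 191.365625] [236 182  20  20 320] [ 0.09597608 -0.0791306 ]
14.6 [ 0.61684921 -0.31653269  0.08789215] 0.08828995775784317
```

View pics/c13.png

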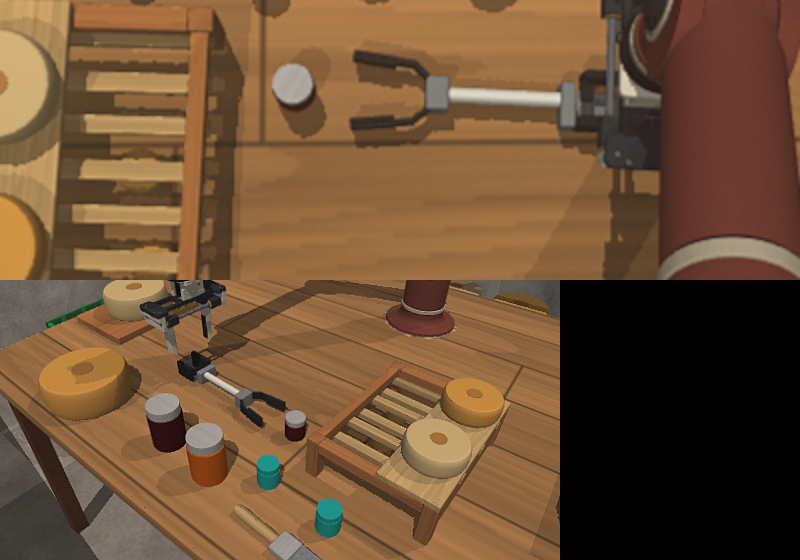

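The jar stands upright at crop (293,86), about 79 mm in front of the rack. The reacher lies flat with its jaws open and clear of the jar, and the gripper is raised. I'm handing in.

```bash
python3 -c "
from h import *
print(sign_off())"
```

```text
the job is handed in; nothing more can be done
None
```

I drew the jar out with the reacher and left it upright about 79 mm in front of the rack; the reacher lies released on the table clear of it, the cheeses showed no visible movement, and the job is handed in (the hand-in returned no verdict).

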